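# Tip up the oblong coaster and rack it

### The arm

A 6-joint arm with a two-finger parallel gripper is mounted at the origin on a cart in front of the work surface, level with it; the furniture and walls round the work are solid. World frame = base frame: x ahead of the robot, y to its left, z up, the work surface at z = 0. Lengths are in mm, angles in rad, forces in N, time in s.
With the tool pointing down it reaches from about 350 to 875 mm from the base axis. Payload 4.2 kg.
Tool frame: the origin (TCP) lies midway between the tips of the shut fingers; the grasp point (between the pads) lies 19 mm behind it (arm.grasp_offset is the distance from the TCP to the grasp point, in mm); z points along the fingers, y is the direction in which the jaws open and shut (so a half turn about z gives the same grasp; the last joint's range is limited). The gripper opens to 85 mm and grips with 20 to 120 N. Pads are 22 mm wide; open, the fingers measure 114 mm over their backs; the gripper's body (76 mm by 85 mm) begins 54 mm behind the grasp point. The pads swing forward as they close: fully open they stand 13 mm farther back than shut.
Start: joints at [-1.038, 0.385, 0.008, 0, -1.194, -0.259], TCP at [169.011, -601.693, 231.312] pointing down, gripper open.
Joint ranges: [-3.14, 3.14], [-1.21, 2.06], [-1.07, 1.41], [-3.16, 2.05], [-2.99, -0.16], [-3.1, 3.1]. Speed limits (rad/s): [2.79, 2.79, 3.14, 3.14, 3.14, 3.14].

### API

Orientations are given as a unit quaternion [x, y, z, w].
In Python, from bench import arm gives the robot as it stands.
- The arm moves only by the tool move_arm, never from a script. Its argument "moves" is a list of rows, each an object with "gripper": the gripper's target within -1 to 1 (fully open at 1, half-way at 0, shut at -1); "xyz": the shift along the tool's x, y, z in cm, a list of three; "angular": the turn, a rotation vector about the tool's x, y, z in rad, a list of three. In form: [{"gripper": gripper, "xyz": [dx, dy, dz], "angular": [wx, wy, wz]}, ...]. A call has 1 to 10 rows; each row is the pose to reach, as a shift and turn from the pose commanded when the call began, along the tool's axes at that moment; what a row does not reach only later rows make up. A row lasts 1/8 s, in which the tool goes at most 62.5 mm and 10.7 degrees, less where a joint would pass 70% of its speed; a pose out of reach is approached as far as the arm can. A call with a gripper value outside its range is refused whole. The fingers move at their own pace and stop on an object; the grip force is fixed at half the most. Time passes only in rows, so rows that repeat a pose let the fingers close. It gives the time, the measured TCP pose, the force and the opening at its end, in the units of the state.
- arm.read_state(): the state, without advancing time (a new reading comes with each control period).
- arm.get_image(name): name is "scene" or "top" or "wrist"; returns (picture, depth): 480x640x3 uint8, blue, green, red; 480x640 float32, mm along the optical axis (not along the pixel's ray), 0 where there is no reading.
- arm.get_calibration(name): a dict with "camera_matrix" (3x3 intrinsics, pixels), "R" (3x3) and "t" (3): a world point X has camera coordinates R X + t. Camera axes: x right, y down, z forward; pixel columns grow to the right and rows downward; lengths in mm; the calibration is good to about 2 mm. A picture is of the moment at which its call begins: read the wrist's pose just before it. get_calibration takes no time and is no camera call; for the wrist camera it gives the pose at the moment of the call.
- arm.job_done(): hands the job in, once; it reports no verdict.
The state is a dict: "clock": time; "joints": joint angles; "joint_vel": joint speeds; "joint_efforts": joint torques, N m; "position": TCP position; "ee_rot": TCP orientation; "contact_force": force on the tool from outside, world axes, zero at the start; "wrist_torque": the same for the moment, N m; "gripper_width": finger opening in mm.
Only numpy, scipy, OpenCV 4.12 (cv2) and the standard library are available. Lean on these libraries where they do the work, as an engineer would, in place of code of your own. Each camera call takes 0.05 s, during which the arm holds its last target. There are 200 camera calls.

### The job

Put the oblong coaster away: press down its free end over the well of its wooden stand so that the coaster tips up and stays up, then take it by the raised end and stand it on edge in the slot of the wooden coaster rack. Leave the round coaster lying flat in its own stand.

Things in the scene. Friction and masses are not known exactly. Their poses are not given: they have to be found in the camera images.
- oblong_coaster: White oblong coaster 100 x 70 x 6 mm, 80 g; origin: centre of underside, x along its length, z up. Pressed at stand x +32 mm by 30 mm it tips, slides foot first into the well and stays, 70 degrees from level: foot at stand x +21, z 6 mm, top edge near x -11, z 100 mm, leaning to -x, both faces of the top 30 mm free to pinch.
- stand_oblong: Fixed waxed-wood stand under the oblong coaster, 122 x 89 x 65 mm. Origin at its underside, straight below the slippery steel tipping rod (along y, top at z 60 mm); +x points away from the robot, over the well (floor 6 mm, x 0 to 42). Lip and cheeks hide the coaster's edges; its underside is at 60 mm, centre x -8. Far end of the well: 48 mm notch between two posts, open for fingers.
- round_coaster: White glazed round coaster, 70 mm across, 6 mm thick, 80 g, lying flat on the deck of the other, identical stand; to be left alone. Origin at the centre of its underside, z up.
- coaster_rack: Fixed wooden rack with one open-topped slot, 28 mm wide (along x) and 120 mm long (along y). Origin at its underside, below the middle of the slot; z up. Slot floor at 8 mm, long walls 8 mm thick and 50 mm high, end walls 35 mm high.
There are look-alikes about, which are no part of the job. Leave any blue look-alike of the oblong_coaster alone.

How it is judged:
By the outcome, as a careful person would: the job done as asked, in the order asked, and still so for the second after the job is handed in, with the robot touching nothing.
It also fails if it takes over 51 s, if anything falls off the work surface, if the arm or the gripper's body presses on something with over 40 N, if the wrist force passes 120 N, or if a joint passes its speed limit or range.

## Working session

There is one attempt and no reset: what is moved stays moved. The work goes in short steps, Python scripts to look and compute and a tool call to move; the robot and the scene stay as the last step left them, time stands still between calls to the robot, and variables do not carry over. Pictures are saved under pics/ and viewed, about 8 in all and at most 12, crops included, and the job is handed in when it is done.

Besides the shell and the picture viewer there is one more tool, called after "Emit:" by a JSON object that holds its "name" and its "arguments". move_arm: Moves the arm, as the interface text tells. Its arguments: {"type":"object","properties":{"moves":{"type":"array","items":{"type":"object","properties":{"gripper":{"type":"number"},"xyz":{"type":"array","items":{"type":"number"}},"angular":{"type":"array","items":{"type":"number"}}}}}},"required":["moves"]}

```bash
ls; mkdir -p pics; python3 - <<'E'
from bench import arm
import cv2,numpy as np
s=arm.read_state();print(s)
for n in ("scene","top"):
    p,d=arm.get_image(n);c=arm.get_calibration(n)
    cv2.imwrite(f"pics/{n}0.png",p);np.save(f"pics/{n}0.npy",d);print(n,c)
E
```

```text
pics
{'clock': 0.0, 'joints': array([-1.03841273e+00,  3.85564687e-01,  6.61890654e-03, -4.97521381e-04,
       -1.19400433e+00, -2.58639631e-01]), 'joint_vel': array([-0.00043704, -0.00075081, -0.00011223,  0.00177946, -0.00015683,
        0.00093632]), 'joint_efforts': array([ 1.87809615e-03, -3.92289484e+01,  1.88402510e+01,  4.18630645e+00,
       -4.58584007e-03, -4.93878943e-06]), 'position': array([ 168.84279811, -601.15065823,  230.21419168]), 'ee_rot': array([-1.36354020e-01,  9.90659562e-01,  1.08283422e-03, -2.01542557e-04]), 'contact_force': array([ 0.14940042, -0.21213509, -0.07619299]), 'wrist_torque': array([-0.00776642,  0.08313709,  0.02582777]), 'gripper_width': 85.42154343177786}
scene {'camera_matrix': array([[467.60236738,   0.        , 322.02082387],
       [  0.        , 467.60236738, 238.47220218],
       [  0.        ,   0.        ,   1.        ]]), 'R': array([[-0.84284636, -0.53806422, -0.00984447],
       [-0.26452701,  0.43015807, -0.86312774],
       [ 0.46865283, -0.72487994, -0.50488969]]), 't': array([367.75352339, 233.99995333, 834.07891582])}
top {'camera_matrix': array([[523.77830581,   0.        , 313.87328061],
       [  0.        , 523.77830581, 234.95380221],
       [  0.        ,   0.        ,   1.        ]]), 'R': array([[-0.02282775, -0.99967368,  0.01146449],
       [-0.99779952,  0.02206793, -0.06252295],
       [ 0.06224955, -0.01286652, -0.99797768]]), 't': array([ -98.93237989,  503.42623567, 1379.14252024])}
```

View pics/top0.png

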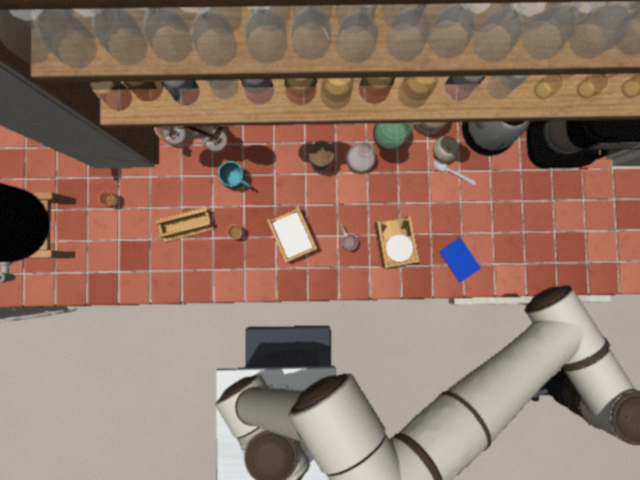

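View pics/scene0.png

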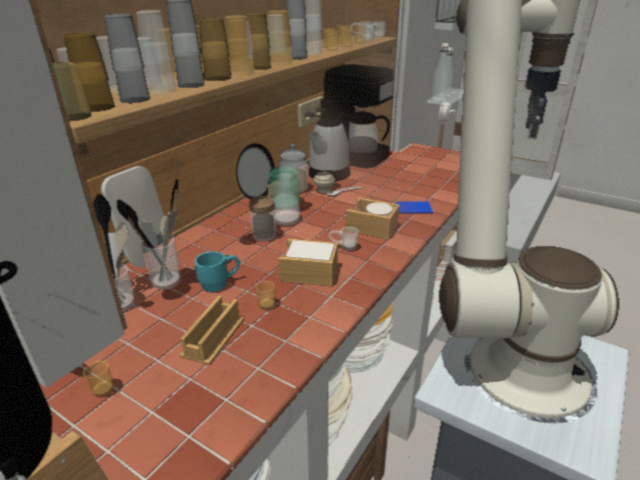

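Candidates in the top view: white oblong at (293,235) in its stand, white round at (399,248) in the other stand, and the blue look-alike at (460,258). The rack is at (186,223). I choose the white oblong at (293,235) and will check it in a crop.

```bash
cat > h.py <<'E'
import cv2,numpy as np
def ray(c,px,z):
    """pixels (N,2) -> world points on plane z"""
    px=np.atleast_2d(np.float64(px));K=c["camera_matrix"];R=np.array(c["R"]);t=np.array(c["t"])
    d=np.c_[px,np.ones(len(px))]@np.linalg.inv(K).T@R
    o=-R.T@t
    return o+d*((z-o[2])/d[:,2])[:,None]
def rect(c,mask,z):
    k,_=cv2.findContours(mask.astype(np.uint8),cv2.RETR_EXTERNAL,cv2.CHAIN_APPROX_NONE)
    k=max(k,key=cv2.contourArea)
    return cv2.minAreaRect(ray(c,k[:,0]+0.0,z)[:,:2].astype(np.float32)),cv2.boundingRect(k)
def proj(c,X):
    q=np.array(c["R"])@np.array(X)+c["t"];q=c["camera_matrix"]@q;return q[:2]/q[2]
E
python3 - <<'E'
from h import *
from bench import arm
c=arm.get_calibration("top");p=cv2.imread("pics/top0.png");d=np.load("pics/top0.npy")
h=cv2.cvtColor(p,cv2.COLOR_BGR2HSV)
white=(h[...,1]<50)&(h[...,2]>170)
wood=(h[...,0]>12)&(h[...,0]<28)&(h[...,1]>70)
def sub(m,x0,y0,x1,y1):
    r=np.zeros_like(m);r[y0:y1,x0:x1]=m[y0:y1,x0:x1];return r
print("coaster",rect(c,sub(white,262,200,325,270),66))
print("round",rect(c,sub(white,370,210,425,275),66))
print("stand",rect(c,sub(wood|white,262,200,325,270),65))
print("rack",rect(c,sub(wood,150,200,220,248),50))
# heights from depth
R=c["R"];K=c["camera_matrix"]
def wp(u,v):
    q=np.array([(u-K[0,2])/K[0,0],(v-K[1,2])/K[1,1],1])*d[v,u];return (R.T@(q-c["t"])).round()
for u,v in((293,235),(399,248),(186,223),(300,110),(186,110),(350,70),(237,232),(349,242),(321,157),(362,158),(232,175),(252,186),(345,229)):print((u,v),wp(u,v))
a=cv2.resize(p[195:275,150:330],None,fx=4.4,fy=4.4,interpolation=cv2.INTER_CUBIC)
cv2.imwrite("pics/crop1.png",a)
E
```

```text
coaster (((500.0443420410156, -53.212135314941406), (100.74520111083984, 70.86947631835938), 22.35462760925293), (273, 212, 39, 46))
round (((459.63104248046875, -327.5747375488281), (66.97789001464844, 66.99136352539062), 88.19776153564453), (386, 235, 27, 27))
stand (((501.4433898925781, -53.41828918457031), (125.32698059082031, 93.9345932006836), 23.92304229736328), (267, 205, 50, 58))
rack (((534.61865234375, 224.892578125), (62.80586624145508, 142.03562927246094), 13.783751487731934), (156, 207, 58, 35))
(293, 235) [499. -56.  66.]
(399, 248) [ 460. -328.   62.]
(186, 223) [541. 231.   8.]
(300, 110) [719. -84. 414.]
(186, 110) [723. 136. 415.]
(350, 70) [ 699. -160.  666.]
(237, 232) [514.  95.   8.]
(349, 242) [ 481. -204.    5.]
(321, 157) [ 692. -132.  104.]
(362, 158) [ 691. -237.   87.]
(232, 175) [669. 107.   6.]
(252, 186) [639.  54.  -2.]
(345, 229) [ 517. -195.   -4.]
```

View pics/crop1.png

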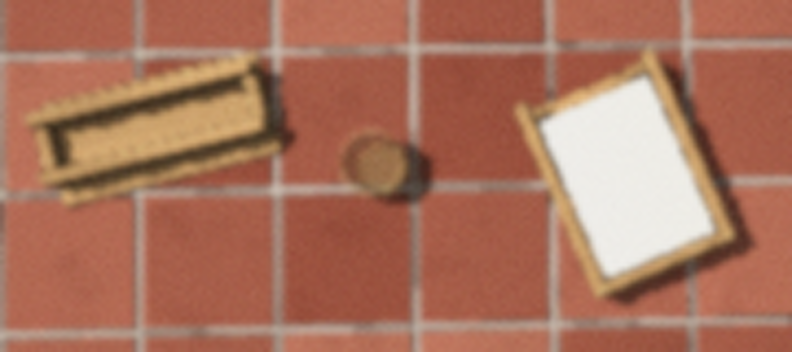

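The crop shows the white oblong in its stand at right, with the notch and posts at upper left (crop (525,110) and (650,55)). So stand +x points up-left, about 22° in the world. The rack is at left and its long axis is about 104°. Next I compute the move to above the press point.

```bash
cat >> h.py <<'E'
from scipy.spatial.transform import Rotation as Ro
def frame(yaw_y,tilt=0):
    """tool rotation: tool y at world azimuth yaw_y (deg) when tilt=0; tilted so that z leans towards +that azimuth by tilt deg"""
    a=np.radians(yaw_y);u=np.array([np.cos(a),np.sin(a),0]);k=np.array([0,0,1.])
    z=-k*np.cos(np.radians(tilt))+u*np.sin(np.radians(tilt));y=u*np.cos(np.radians(tilt))+k*np.sin(np.radians(tilt))
    return np.c_[np.cross(y,z),y,z]
def go(s,pos,R=None):
    R0=Ro.from_quat(s["ee_rot"])
    dx=R0.inv().apply(np.array(pos)-s["position"])/10
    w=(R0.inv()*Ro.from_matrix(R)).as_rotvec() if R is not None else 0
    print("move xyz",np.round(dx,2),"ang",np.round(w,3),"dist",np.linalg.norm(dx).round(1))
ST=np.array([507.4,-50.2]);SA=22.35
def st(x,z,y=0):
    a=np.radians(SA);return np.array([ST[0]+x*np.cos(a)-y*np.sin(a),ST[1]+x*np.sin(a)+y*np.cos(a),z])
E
python3 - <<'E'
from h import *
from bench import arm
s=arm.read_state()
print(st(32,150));go(s,st(32,150),frame(SA+90))
go(s,st(32,150),frame(SA))
E
```

```text
[536.9961033  -38.03157079 150.        ]
move xyz [-50.66  44.26   8.11] ang [ 0.002  0.    -0.116] dist 67.8
move xyz [-50.66  44.26   8.11] ang [ 1.000e-03 -1.000e-03  1.454e+00] dist 67.8
```

Emit:
{"name": "move_arm", "arguments": {"moves": [{"gripper": -1, "xyz": [-5, 4.4, 0], "angular": [0, 0, -0.02]}, {"gripper": -1, "xyz": [-10, 8.8, 0], "angular": [0, 0, -0.04]}, {"gripper": -1, "xyz": [-15, 13.2, 0], "angular": [0, 0, -0.06]}, {"gripper": -1, "xyz": [-20, 17.6, 0], "angular": [0, 0, -0.08]}, {"gripper": -1, "xyz": [-25, 22, 0], "angular": [0, 0, -0.116]}, {"gripper": -1, "xyz": [-30, 26.3, 0], "angular": [0, 0, -0.116]}, {"gripper": -1, "xyz": [-35, 30.7, 0], "angular": [0, 0, -0.116]}, {"gripper": -1, "xyz": [-40, 35, 0], "angular": [0, 0, -0.116]}, {"gripper": -1, "xyz": [-45, 39.4, 0], "angular": [0, 0, -0.116]}, {"gripper": -1, "xyz": [-50.6, 44.2, 0], "angular": [0, 0, -0.116]}]}}

```text
clock: 1.35
position: [511.3, -76.4, 231.2]
ee_rot: [-0.194, 0.981, 0.0, -0.0]
contact_force: [1.2, -1.0, -0.1]
gripper_width: -0.1
```

Emit:
{"name": "move_arm", "arguments": {"moves": [{"gripper": -1, "xyz": [0, 0, 0], "angular": [0, 0, 0]}, {"gripper": -1, "xyz": [0, 0, 0], "angular": [0, 0, 0]}]}}

```text
clock: 1.6
position: [510.3, -78.2, 230.7]
ee_rot: [-0.194, 0.981, 0.0, -0.001]
contact_force: [0.5, -0.4, 0.8]
gripper_width: -0.1
```

```bash
python3 - <<'E'
from h import *
from bench import arm
s=arm.read_state();c=arm.get_calibration("wrist");p,d=arm.get_image("wrist")
print(s["clock"],s["position"],s["joints"],s["gripper_width"])
cv2.imwrite("pics/w1.png",p);np.save("pics/w1.npy",d)
print("stand pts",[proj(c,st(x,z)).round() for x,z in((32,66),(-58,66),(42,66),(-8,66))])
print("cam",-c["R"].T@c["t"]);go(s,st(32,67),frame(SA+90))
E
```

```text
1.6 [510.28836472 -78.21000627 230.71242897] [ 1.62496790e-01  2.00831348e-01 -2.55051109e-01 -2.41161256e-04
 -1.11653068e+00 -1.34273718e+00] -0.11303442659550053
stand pts [array([352., 265.]), array([354., 168.]), array([351., 275.]), array([353., 224.])]
cam [ 450.06609199 -102.98584899  373.81569891]
move xyz [-4.02  2.69 16.37] ang [ 0.001 -0.002  0.   ] dist 17.1
```

View pics/w1.png

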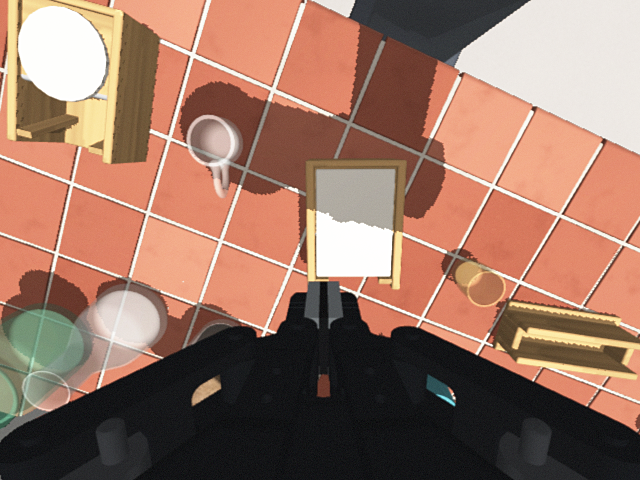

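The wrist picture shows the coaster spanning (315..395, 169..277), centre (355,223) against (353,224) predicted, so the estimate is good to about 2 mm. The shut fingertips are visible. Now I go down and press.

Emit:
{"name": "move_arm", "arguments": {"moves": [{"gripper": -1, "xyz": [-4.1, 2.7, 3], "angular": [0, 0, 0]}, {"gripper": -1, "xyz": [-4.1, 2.7, 8], "angular": [0, 0, 0]}, {"gripper": -1, "xyz": [-4.1, 2.7, 13], "angular": [0, 0, 0]}, {"gripper": -1, "xyz": [-4.1, 2.7, 15.5], "angular": [0, 0, 0]}, {"gripper": -1, "xyz": [-4.1, 2.7, 15.5], "angular": [0, 0, 0]}]}}

```text
clock: 2.28
position: [536.5, -39.5, 74.6]
ee_rot: [-0.193, 0.981, -0.0, -0.003]
contact_force: [-0.0, -0.2, -0.4]
gripper_width: 0.0
```

Emit:
{"name": "move_arm", "arguments": {"moves": [{"gripper": -1, "xyz": [0, 0, 0.8], "angular": [0, 0, 0]}, {"gripper": -1, "xyz": [0, 0, 1.3], "angular": [0, 0, 0]}, {"gripper": -1, "xyz": [0, 0, 1.8], "angular": [0, 0, 0]}, {"gripper": -1, "xyz": [0, 0, 2.3], "angular": [0, 0, 0]}, {"gripper": -1, "xyz": [0, 0, 2.8], "angular": [0, 0, 0]}, {"gripper": -1, "xyz": [0, 0, 3.3], "angular": [0, 0, 0]}, {"gripper": -1, "xyz": [0, 0, 3.8], "angular": [0, 0, 0]}, {"gripper": -1, "xyz": [0, 0, 4.0], "angular": [0, 0, 0]}, {"gripper": -1, "xyz": [0, 0, 4.0], "angular": [0, 0, 0]}, {"gripper": -1, "xyz": [0, 0, 4.0], "angular": [0, 0, 0]}]}}

```text
clock: 3.52
position: [538.6, -37.8, 36.4]
ee_rot: [-0.194, 0.981, -0.0, 0.0]
contact_force: [0.4, -0.6, 0.1]
gripper_width: -0.1
```

```bash
python3 - <<'E'
from h import *
from bench import arm
s=arm.read_state();p,d=arm.get_image("scene")
print(s["clock"],s["position"],s["contact_force"])
a=cv2.resize(p[190:310,240:400],None,fx=4,fy=4,interpolation=cv2.INTER_CUBIC);cv2.imwrite("pics/s2.png",a)
dd=s["position"]-st(0,0);t=np.radians(SA);print(dd[0]*np.cos(t)+dd[1]*np.sin(t),-dd[0]*np.sin(t)+dd[1]*np.cos(t))
E
```

```text
3.525 [538.58281456 -37.84346437  36.44523305] [ 0.43459859 -0.58396099  0.10452654]
33.53904468526414 -0.42939270367823745
```

View pics/s2.png

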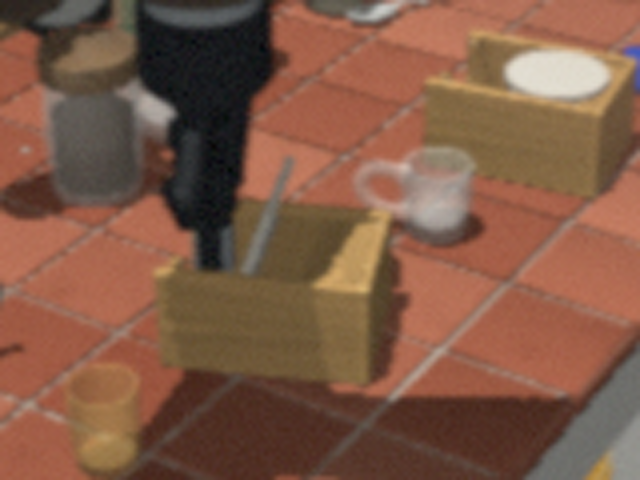

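It is tipped: the coaster's edge stands steeply in the stand, from (250,270) to (290,160) in the crop, leaning towards the robot, with the finger at its far side. The round one still lies flat at (555,75). Now I raise and reorient.

Emit:
{"name": "move_arm", "arguments": {"moves": [{"gripper": -1, "xyz": [0, 0, -2], "angular": [0, 0, 0]}, {"gripper": -1, "xyz": [0, 0, -5], "angular": [0, 0, 0]}, {"gripper": -0.3, "xyz": [0, 0, -10], "angular": [0, 0, 0]}, {"gripper": -0.3, "xyz": [0, 0, -15], "angular": [0, 0, 0]}, {"gripper": -0.3, "xyz": [0, 0, -17], "angular": [0, 0, 0]}, {"gripper": -0.3, "xyz": [0, 0, -17], "angular": [0, 0, 0]}]}}

```text
clock: 4.32
position: [539.3, -37.7, 208.2]
ee_rot: [-0.194, 0.981, 0.0, 0.002]
contact_force: [-0.3, -0.3, -0.9]
gripper_width: 29.8
```

```bash
python3 - <<'E'
from h import *
from bench import arm
s=arm.read_state();print(s["position"],s["gripper_width"])
R=frame(SA+180,-20);go(s,st(-11,100)-90*R[:,2],R)
E
```

```text
[539.28103062 -37.66314575 208.24131729] 29.78926820059844
move xyz [7.61 0.05 2.33] ang [ 0.27  -0.271 -1.554] dist 8.0
```

Emit:
{"name": "move_arm", "arguments": {"moves": [{"gripper": -0.3, "xyz": [3, 0, 0], "angular": [0.05, -0.05, -0.31]}, {"gripper": -0.3, "xyz": [7.6, 0, 0], "angular": [0.27, -0.271, -1.554]}, {"gripper": -0.3, "xyz": [7.6, 0, 0], "angular": [0.27, -0.271, -1.554]}, {"gripper": -0.3, "xyz": [7.6, 0, 0], "angular": [0.27, -0.271, -1.554]}, {"gripper": -0.3, "xyz": [7.6, 0, 0], "angular": [0.27, -0.271, -1.554]}, {"gripper": -0.3, "xyz": [7.6, 0, 1], "angular": [0.27, -0.271, -1.554]}, {"gripper": -0.3, "xyz": [7.6, 0, 2.3], "angular": [0.27, -0.271, -1.554]}, {"gripper": -0.3, "xyz": [7.6, 0, 2.3], "angular": [0.27, -0.271, -1.554]}, {"gripper": -0.3, "xyz": [7.6, 0, 2.3], "angular": [0.27, -0.271, -1.554]}, {"gripper": -0.3, "xyz": [7.6, 0, 2.3], "angular": [0.27, -0.271, -1.554]}]}}

```text
clock: 5.58
position: [467.3, -67.2, 181.9]
ee_rot: [0.818, -0.55, 0.094, -0.142]
contact_force: [0.0, -0.2, -0.1]
gripper_width: 29.6
```

Emit:
{"name": "move_arm", "arguments": {"moves": [{"gripper": -0.3, "xyz": [0, 0, 0], "angular": [0, 0, 0]}, {"gripper": -0.3, "xyz": [0, 0, 0], "angular": [0, 0, 0]}]}}

```text
clock: 5.82
position: [467.9, -66.6, 182.9]
ee_rot: [0.818, -0.549, 0.095, -0.142]
contact_force: [-0.4, -0.5, 0.7]
gripper_width: 29.8
```

```bash
python3 - <<'E'
from h import *
from bench import arm
s=arm.read_state();c=arm.get_calibration("wrist");p,d=arm.get_image("wrist")
print(s["clock"],s["position"],s["joints"],s["gripper_width"])
cv2.imwrite("pics/w3.png",p);np.save("pics/w3.npy",d)
print("top edge pred",[proj(c,st(-11,100,y)).round() for y in(-35,0,35)],"foot",proj(c,st(21,6)).round())
R=frame(SA+180,-20);go(s,st(-11,100)-90*R[:,2],R);go(s,st(-11,100)+28*R[:,2],R)
E
```

```text
5.825 [467.89341022 -66.6074054  182.88614839] [ 0.14539944  0.04344438 -0.5718354  -0.14099891 -0.62615665  0.3447008 ] 29.770889609002513
top edge pred [array([321., 196.]), array([321., 246.]), array([321., 293.])] foot [323. 218.]
move xyz [-0.02 -0.15 -0.13] ang [ 0.005  0.001 -0.001] dist 0.2
move xyz [-1.000e-02 -2.100e-01  1.167e+01] ang [ 0.005  0.001 -0.001] dist 11.7
```

View pics/w3.png

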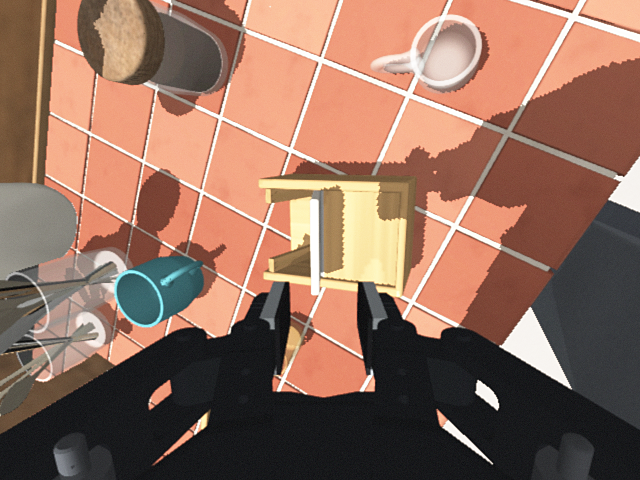

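The coaster stands on edge as a thin strip at x 312–323, y 190–294, about 4 px (3 mm) to the far side of the prediction. I correct by about -0.4 cm in tool y, descend along the coaster's plane and grip.

Emit:
{"name": "move_arm", "arguments": {"moves": [{"gripper": -0.3, "xyz": [0, -0.4, 3], "angular": [0, 0, 0]}, {"gripper": -0.3, "xyz": [0, -0.4, 6], "angular": [0, 0, 0]}, {"gripper": -0.3, "xyz": [0, -0.4, 8.5], "angular": [0, 0, 0]}, {"gripper": -0.3, "xyz": [0, -0.4, 10.5], "angular": [0, 0, 0]}, {"gripper": -0.3, "xyz": [0, -0.4, 11.6], "angular": [0, 0, 0]}, {"gripper": -0.3, "xyz": [0, -0.4, 11.6], "angular": [0, 0, 0]}]}}

```text
clock: 6.62
position: [507.8, -50.2, 75.0]
ee_rot: [0.819, -0.549, 0.095, -0.142]
contact_force: [0.2, 0.3, 0.3]
gripper_width: 29.8
```

Emit:
{"name": "move_arm", "arguments": {"moves": [{"gripper": -1, "xyz": [0, 0, 0], "angular": [0, 0, 0]}, {"gripper": -1, "xyz": [0, 0, 0], "angular": [0, 0, 0]}, {"gripper": -1, "xyz": [0, 0, 0], "angular": [0, 0, 0]}, {"gripper": -1, "xyz": [0, 0, 0], "angular": [0, 0, 0]}, {"gripper": -1, "xyz": [0, 0, 0], "angular": [0, 0, 0]}]}}

```text
clock: 7.25
position: [508.9, -50.3, 76.7]
ee_rot: [0.818, -0.548, 0.096, -0.143]
contact_force: [-0.0, 0.5, 6.9]
gripper_width: 5.5
```

Gripped (5.5 mm). Now I lift along the coaster's plane.

Emit:
{"name": "move_arm", "arguments": {"moves": [{"gripper": -1, "xyz": [0, 0, -1.5], "angular": [0, 0, 0]}, {"gripper": -1, "xyz": [0, 0, -4], "angular": [0, 0, 0]}, {"gripper": -1, "xyz": [0, 0, -7], "angular": [0, 0, 0]}, {"gripper": -1, "xyz": [0, 0, -10], "angular": [0, 0, 0]}, {"gripper": -1, "xyz": [0, 0, -13], "angular": [0, 0, 0]}, {"gripper": -1, "xyz": [0, 0, -15], "angular": [0, 0, 0]}, {"gripper": -1, "xyz": [0, 0, -15], "angular": [0, 0, 0]}]}}

```text
clock: 8.12
position: [460.1, -70.0, 217.9]
ee_rot: [0.818, -0.549, 0.096, -0.143]
contact_force: [-0.4, 0.4, -0.9]
gripper_width: 4.6
```

```bash
python3 - <<'E'
from h import *
from bench import arm
s=arm.read_state();print(s["position"],s["gripper_width"])
c=arm.get_calibration("top");p,_=arm.get_image("top")
h=cv2.cvtColor(p,cv2.COLOR_BGR2HSV);cv2.imwrite("pics/top2.png",p)
h0=cv2.cvtColor(cv2.imread("pics/top0.png"),cv2.COLOR_BGR2HSV)
m=(h0[...,0]>10)&(h0[...,0]<30)&(h0[...,1]>60);m[:200]=0;m[248:]=0;m[:,:150]=0;m[:,218:]=0
u=cv2.morphologyEx(m.astype(np.uint8),cv2.MORPH_OPEN,np.ones((2,2)))
print(rect(c,u,50),rect(c,u,30))
R=frame(13.8+180,0);go(s,[538,228,240],R)
E
```

```text
[460.06604952 -69.97205808 217.89811468] 4.581113080351555
(((531.4287109375, 221.58851623535156), (67.52037811279297, 144.73866271972656), 14.455329895019531), (157, 207, 58, 36)) (((533.1539306640625, 226.20753479003906), (68.51410675048828, 146.86878967285156), 14.455333709716797), (157, 207, 58, 36))
move xyz [-24.61 -18.17   4.22] ang [-0.346  0.026  0.147] dist 30.9
```

Emit:
{"name": "move_arm", "arguments": {"moves": [{"gripper": -1, "xyz": [-4, -3, 0], "angular": [-0.06, 0, 0.02]}, {"gripper": -1, "xyz": [-8, -6, 1], "angular": [-0.12, 0.01, 0.05]}, {"gripper": -1, "xyz": [-12, -9, 2], "angular": [-0.18, 0.013, 0.07]}, {"gripper": -1, "xyz": [-16, -12, 3], "angular": [-0.24, 0.018, 0.1]}, {"gripper": -1, "xyz": [-20, -15, 3.5], "angular": [-0.3, 0.022, 0.13]}, {"gripper": -1, "xyz": [-24.6, -18.2, 4.2], "angular": [-0.346, 0.026, 0.147]}, {"gripper": -1, "xyz": [-24.6, -18.2, 4.2], "angular": [-0.346, 0.026, 0.147]}, {"gripper": -1, "xyz": [-24.6, -18.2, 4.2], "angular": [-0.346, 0.026, 0.147]}, {"gripper": -1, "xyz": [-24.6, -18.2, 4.2], "angular": [-0.346, 0.026, 0.147]}]}}

```text
clock: 9.3
position: [538.3, 227.0, 238.2]
ee_rot: [0.787, -0.617, -0.001, 0.002]
contact_force: [-0.4, -0.2, -0.9]
gripper_width: 5.0
```

```bash
python3 - <<'E'
from h import *
from bench import arm
s=arm.read_state();c=arm.get_calibration("wrist");p,d=arm.get_image("wrist")
print(s["clock"],s["position"],s["ee_rot"],s["gripper_width"])
cv2.imwrite("pics/w4.png",p);np.save("pics/w4.npy",d)
print("rack centre pred z8,z50",proj(c,[536,227,8]).round(),proj(c,[536,227,50]).round(),"tcp",proj(c,s["position"]).round())
E
```

```text
9.3 [538.31746598 227.01551176 238.22161493] [ 0.78683611 -0.6171595  -0.00084766  0.00153809] 4.984611366639813
rack centre pred z8,z50 [325. 212.] [325. 219.] tcp [323. 300.]
```

View pics/w4.png

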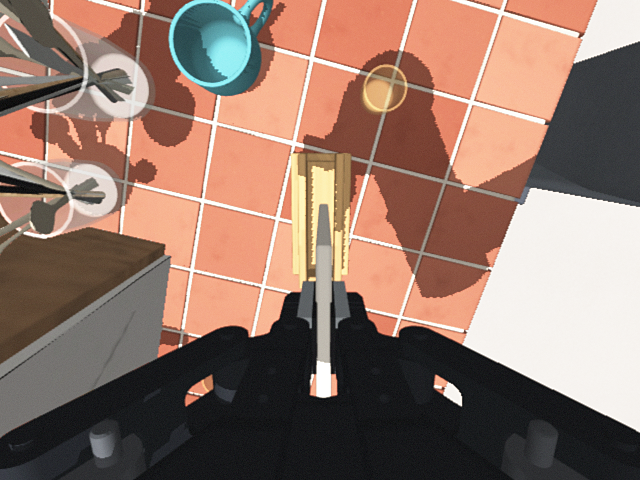

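The coaster hangs vertically over the slot, its foot at about (323,206). The slot's inner edges are at x≈306 and 337 and the rack runs from y≈153 to 281, so centre ≈(322,217). The yaw matches.

```bash
python3 - <<'E'
from h import *
from bench import arm
s=arm.read_state();c=arm.get_calibration("wrist")
q=ray(c,[[322,217],[306,217],[337,217],[322,153],[322,281]],50).round(1);print(q,np.linalg.norm(q[1]-q[2]),np.linalg.norm(q[3]-q[4]))
go(s,[q[0][0],q[0][1],92],frame(13.8+180))
E
```

```text
[[539.4 225.9  50. ]
 [554.6 229.6  50. ]
 [525.2 222.4  50. ]
 [553.9 167.1  50. ]
 [523.5 290.8  50. ]] 30.26879581351063 127.3807285267281
move xyz [ 0.13 -0.1  14.67] ang [ 0.003 -0.    -0.   ] dist 14.7
```

Emit:
{"name": "move_arm", "arguments": {"moves": [{"gripper": -1, "xyz": [0.1, -0.1, 3], "angular": [0, 0, 0]}, {"gripper": -1, "xyz": [0.1, -0.1, 6], "angular": [0, 0, 0]}, {"gripper": -1, "xyz": [0.1, -0.1, 9], "angular": [0, 0, 0]}, {"gripper": -1, "xyz": [0.1, -0.1, 11.5], "angular": [0, 0, 0]}, {"gripper": -1, "xyz": [0.1, -0.1, 13.5], "angular": [0, 0, 0]}, {"gripper": -1, "xyz": [0.1, -0.1, 14.7], "angular": [0, 0, 0]}, {"gripper": -1, "xyz": [0.1, -0.1, 14.7], "angular": [0, 0, 0]}]}}

```text
clock: 10.22
position: [539.6, 226.8, 91.5]
ee_rot: [0.787, -0.617, -0.001, 0.001]
contact_force: [1.1, 0.0, -0.2]
gripper_width: 5.2
```

Emit:
{"name": "move_arm", "arguments": {"moves": [{"gripper": -1, "xyz": [0, 0, 0.3], "angular": [0, 0, 0]}, {"gripper": -1, "xyz": [0, 0, 0.6], "angular": [0, 0, 0]}, {"gripper": -1, "xyz": [0, 0, 0.6], "angular": [0, 0, 0]}]}}

```text
clock: 10.6
position: [539.9, 227.6, 85.9]
ee_rot: [0.787, -0.617, -0.001, 0.001]
contact_force: [-0.3, -0.0, -0.8]
gripper_width: 4.4
```

Emit:
{"name": "move_arm", "arguments": {"moves": [{"gripper": -1, "xyz": [0, 0, 0.2], "angular": [0, 0, 0]}, {"gripper": -1, "xyz": [0, 0, 0.2], "angular": [0, 0, 0]}]}}

```text
clock: 10.85
position: [539.8, 227.5, 83.7]
ee_rot: [0.787, -0.617, -0.001, 0.001]
contact_force: [-0.5, 0.1, -0.4]
gripper_width: 4.9
```

Emit:
{"name": "move_arm", "arguments": {"moves": [{"gripper": -1, "xyz": [0, 0, 0.2], "angular": [0, 0, 0]}, {"gripper": -1, "xyz": [0, 0, 0.2], "angular": [0, 0, 0]}]}}

```text
clock: 11.1
position: [540.1, 227.7, 82.0]
ee_rot: [0.787, -0.617, -0.001, 0.001]
contact_force: [0.3, 0.0, 1.0]
gripper_width: 4.9
```

Emit:
{"name": "move_arm", "arguments": {"moves": [{"gripper": -1, "xyz": [0, 0, 0.2], "angular": [0, 0, 0]}, {"gripper": -1, "xyz": [0, 0, 0.2], "angular": [0, 0, 0]}]}}

```text
clock: 11.35
position: [540.4, 227.9, 81.9]
ee_rot: [0.787, -0.616, -0.0, 0.0]
contact_force: [-2.9, 0.2, 10.0]
gripper_width: 5.0
```

```bash
python3 - <<'E'
from bench import arm
import cv2
p,d=arm.get_image("scene");cv2.imwrite("pics/s5.png",cv2.resize(p[220:370,140:320],None,fx=4,fy=4,interpolation=cv2.INTER_CUBIC))
E
```

```text
(no output)
```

View pics/s5.png

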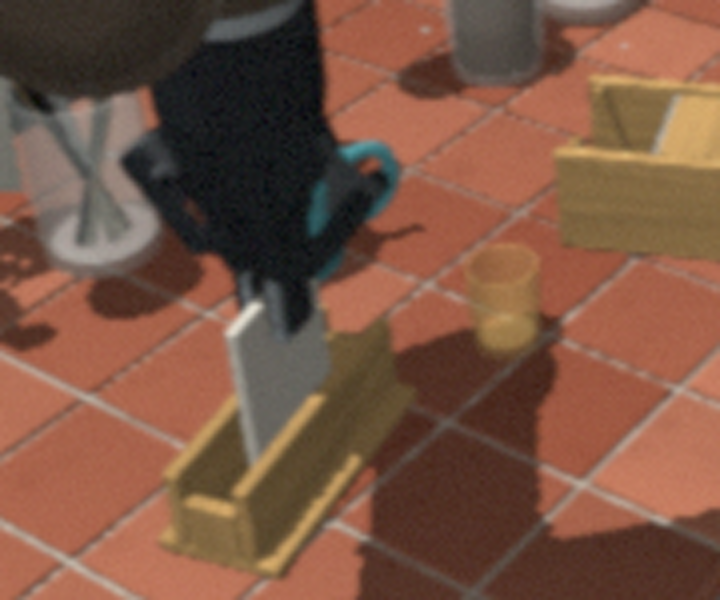

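The coaster is in the slot on the floor (10 N at z 82), upright. I relax by 1.5 mm, open, and back straight up.

Emit:
{"name": "move_arm", "arguments": {"moves": [{"gripper": -1, "xyz": [0, 0, -0.2], "angular": [0, 0, 0]}, {"gripper": -1, "xyz": [0, 0, -0.2], "angular": [0, 0, 0]}, {"gripper": -0.2, "xyz": [0, 0, -0.2], "angular": [0, 0, 0]}, {"gripper": -0.2, "xyz": [0, 0, -0.2], "angular": [0, 0, 0]}, {"gripper": -0.2, "xyz": [0, 0, -0.2], "angular": [0, 0, 0]}, {"gripper": -0.2, "xyz": [0, 0, -0.2], "angular": [0, 0, 0]}]}}

```text
clock: 12.15
position: [539.9, 227.5, 81.6]
ee_rot: [0.787, -0.617, -0.001, 0.001]
contact_force: [-0.6, -0.7, -0.0]
gripper_width: 34.5
```

Emit:
{"name": "move_arm", "arguments": {"moves": [{"gripper": -0.2, "xyz": [0, 0, -1], "angular": [0, 0, 0]}, {"gripper": -0.2, "xyz": [0, 0, -3], "angular": [0, 0, 0]}, {"gripper": -0.2, "xyz": [0, 0, -6], "angular": [0, 0, 0]}, {"gripper": -0.2, "xyz": [0, 0, -10], "angular": [0, 0, 0]}, {"gripper": -0.2, "xyz": [0, 0, -15], "angular": [0, 0, 0]}, {"gripper": -0.2, "xyz": [0, 0, -15], "angular": [0, 0, 0]}, {"gripper": -0.2, "xyz": [0, 0, -15], "angular": [0, 0, 0]}, {"gripper": -0.2, "xyz": [0, 0, -15], "angular": [0, 0, 0]}]}}

```text
clock: 13.15
position: [539.6, 227.2, 230.6]
ee_rot: [0.787, -0.617, -0.001, 0.002]
contact_force: [0.7, 0.5, -0.2]
gripper_width: 34.2
```

```bash
python3 - <<'E'
from bench import arm
import cv2
s=arm.read_state();print(s["clock"],s["position"],s["contact_force"],s["gripper_width"])
p,d=arm.get_image("scene");cv2.imwrite("pics/s6.png",cv2.resize(p[180:370,140:420],None,fx=2.8,fy=2.8,interpolation=cv2.INTER_CUBIC))
E
```

```text
13.15 [539.5627949  227.19168503 230.5525444 ] [ 0.6504363   0.45236132 -0.19466753] 34.195833828011956
```

View pics/s6.png

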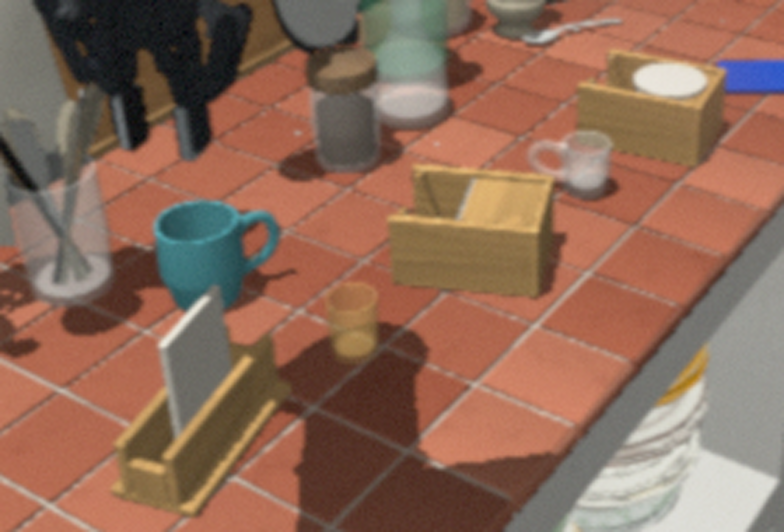

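The coaster stands upright in the rack at crop (195,370), nothing touches it, and the round one still lies flat at (670,80). I hand the job in.

```bash
python3 -c "
from bench import arm
print(arm.job_done())"
```

```text
the job is handed in; nothing more can be done
None
```

I tipped the oblong coaster up by pressing its free end. I then pinched it by the raised end, stood it on edge in the rack slot and let go. The job was handed in at about 13.2 s of the 51 s allowed.

- **Rack:** The last picture shows the white coaster upright in the slot, with the gripper open and about 15 cm clear of it. I felt the slot floor at about 10 N before letting go.
- **Other coasters:** The round coaster still lies flat in its stand. The blue look-alike was never touched.
- **Disagreements:** The tipped coaster's top edge was about 3 mm farther from the robot than described, which I corrected before gripping. The rack measured slightly off the given sizes (slot 30 mm against 28, length 127 mm against 136), within what the fit needed.
- **Failed checks:** None.

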